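# Refit and lock the water tank of a steam ironing station

## Robot

A 6-joint arm with a two-finger parallel gripper is mounted at the origin on the work surface. World frame = base frame: x ahead of the robot, y to its left, z up, the work surface at z = 0. Lengths are in m, angles in degrees, forces in N, time in s.
With the tool pointing down it reaches from about 0.25 to 0.725 m from the base axis. Payload 9.7 kg.
Tool frame: the origin (TCP) lies at the very end of the fingers, on their centre line; the grasp point (between the pads) lies 19 mm behind it; z points along the fingers, y is the line along which they close (so a half turn about z gives the same grasp; the last joint's range is limited). The gripper opens to 85 mm and grips with 20 to 120 N. Pads are 22 mm wide; open, the fingers measure 114 mm over their backs; the gripper's body (76 mm by 85 mm) begins 54 mm behind the grasp point. The pads swing forward as they close: fully open they stand 13 mm farther back than shut.
Start: joints at [-75.115, 4.979, 10.078, 95.1, 0, 90], TCP at [0.141, -0.532, 0.231] pointing down, gripper open.
Joint ranges: [-179.16, 179.16], [-48.56, 103.87], [-65.8, 70.77], [-126.05, 130.52], [-82.76, 87.17], [-180, 180]. Speed limits (degrees/s): [127.2, 127.2, 147.25, 180, 180, 180].

## Interface

Orientations are given as [roll, pitch, yaw] about the fixed x, y, z axes, in that order (R = Rz(yaw) Ry(pitch) Rx(roll)).
In Python, from workcell import telemetry, optics, workorder gives the robot as it stands.
- The arm moves only by the shell command python3 -m handwheel 'ROWS' [FORCE]. ROWS is JSON, a list of rows, each an object of numbers: "tx", "ty", "tz": the shift along the tool's x, y, z in m; "ax", "ay", "az": the turn, a rotation vector about the tool's x, y, z in degrees; "jaw": the gripper command: -1 is shut, 1 is fully open, values between are in proportion. A call has exactly 10 rows; each row shifts and turns the commanded pose from where the row before left it, along the tool's axes as they then stand; what a row does not reach is not made up. A row lasts 1/8 s, in which the tool goes at most 62.5 mm and 10.7 degrees, less where a joint would pass 70% of its speed; a pose out of reach is approached as far as the arm can. A call is refused whole if a number of a shift passes 0.0625 or a number of a turn 10.7, either way. A call with a gripper value outside its range is refused whole. The fingers move at their own pace and stop on an object; FORCE is the grip in N (left out, the last holds). Time passes only in rows, so rows that do not move let the fingers close, or fill a call up. It gives the time, the measured TCP pose, the force, the opening and the grip force at its end, in the units of the state.
- telemetry.get_obs(): the state, without advancing time (a new reading comes with each control period).
- optics.camera(name): name is "side" or "top"; returns a dict with "color" (384x512x3 uint8, red, green, blue), "K" (3x3 intrinsics, pixels), "extrinsics" (4x4, takes a point from camera to world coordinates). Camera axes: x right, y down, z forward; pixel columns grow to the right and rows downward; lengths in m; the calibration is good to about 2 mm. A picture is of the moment at which its call begins. There is no depth.
- workorder.job_done(): hands the job in; it is judged then, once.
The state is a dict: "time": time; "q": joint angles; "qd": joint speeds; "joint_efforts": joint torques, N m; "ee_pos": TCP position; "tcp_rot": TCP orientation; "wrist_force": force on the tool from outside, world axes, zero at the start; "torque": the same for the moment, N m; "opening": finger opening in m; "grasp_force": force on a finger pad.
Only numpy, scipy, OpenCV 4.12 (cv2) and the standard library are available. Lean on these libraries where they do the work, as an engineer would, in place of code of your own. Each camera call takes 0.05 s, during which the arm holds its last target. There are 200 camera calls.

## Task

Put the water tank back into the steam station on the laundry counter: swing the red tank lock out of the way, slide the tank along the counter into the guides from the open end of its bay until it is fully home, then swing the lock shut across it. The tank is full, so keep it level, and leave the bottles and other things on the counter as they stand.

Things in the scene. Friction and masses are not known exactly. Their poses are not given: they have to be found in the camera images.
- station: Black steam ironing station, fixed to the counter, 360 long x 220 wide, an iron locked on its sloping top (about 290 high). Origin: on the counter, middle of the tank bay's open mouth. x points INTO the bay (the way the tank slides), y to the lock's side, z up. The bay has no floor: the tank slides on the counter. A hood, 125 high, covers it from station x = 92 inwards; end stop at x = 170.
- bay_mouth (a point): Middle of the bay's mouth (same frame as the station). Cheeks 45 high run inwards on both sides, inner faces at y = +-67, flared at the mouth to y = +-79 over the first 25 mm. From x = 30 inwards grey lips (11 to 19 above the counter, reaching in to y = +-58) overhang the tank's runners, so the tank enters only here, not from above. Outside the bay is plain counter.
- bay_home (a point): Where the tank's origin is when it is fully home: station x = 95, y = 0, on the counter. The tank's axes are then those of the station, its trailing end lies 20 mm inside the mouth and its leading end touches the end stop.
- bay_hood (a point): Middle of the upper front edge of the hood (station x = 92, 125 high). The hood's underside is 79 high. Between the mouth and the hood nothing stands higher than the 45 mm cheeks, except the lock.
- tank: Loose pale-blue closed water tank, 0.4 to 0.9 kg, 150 long (x) x 110 wide (y) x 68 high, on the counter in front of the bay. Origin: centre of its underside; x points to its leading end. It starts turned up to 20 degrees and up to 35 mm off the bay's centre line. Grey runners, 8 high, along both sides: 130 wide over them. Plain friction (about 2 to 8 N), no spring or catch.
- tank_end (a point): Centre of the tank's flat trailing end face (tank x = -75, 34 above its underside, face 110 wide), the face to push on.
- tank_recess (a point): Middle of the finger recess in the tank's top by its trailing end, at the level of the top: 34 (x) x 72 (y), 27 deep, open upwards. The end wall between it and the trailing end face is 10 thick.
- lock (a joint): Angle (rad) of the red tank lock, a lever turning about an upright axis on top of the cheek on the +y side: 0 = shut, pointing across the bay (station -y). It grows as its end swings outwards; at 1.57 it points straight out of the bay (station -x); stop at 2.0. Starts at 0 to 0.6, stays where left, needs about 1 N at the pin. The tank passes it beyond about 1.2. Shut, it stands 2 mm behind the home tank.
- lock_pin (a point): Top centre of the red upright pin at the end of the lock lever: 12 in diameter, 48 from the pivot axis, top 82 above the counter; the lever itself (12 wide) lies 48 to 58 above the counter. Push or pinch the pin above the lever.
- lock_pivot (a point): The lock's pivot axis, at station x = 12, y = 84; the point is the top of its black boss (22 in diameter), 60 above the counter.
- detergent_jug: Bystander, not to be disturbed: green detergent jug with a black cap, 75 x 120 x 228 high. Origin: centre of its underside.
- softener_jug: Bystander, not to be disturbed: white softener jug with a blue cap, 75 x 120 x 228 high. Origin: centre of its underside.
- spray_bottle: Bystander, not to be disturbed: blue trigger spray bottle, 68 in diameter, 227 high. Origin: centre of its underside.
- dosing_cup: Bystander, not to be disturbed: orange dosing cup, 68 in diameter, 55 high. Origin: centre of its underside.
- starch_can: Bystander, not to be disturbed: red spray can, 52 in diameter, 150 high. Origin: centre of its underside.
- scrub_brush: Bystander, not to be disturbed: wooden scrubbing brush, 150 x 55 x 70 high. Origin: centre of its underside.
- stain_remover: Bystander, not to be disturbed: purple bottle, 48 in diameter, 130 high. Origin: centre of its underside.
Not all that is in view belongs to the job. What is meant by the tank is not purple or yellow, and is the larger of those in its own colour.

How it is judged (in metres and radians):
On the way, in this order (a step that is already met when the one before it is completed fails the run):
1. the lock is swung out of the way (value of joint lock above 0.9 rad), for 0.1 s.
2. the tank is fully home in its bay (x of tank in the frame of station between 0.091 and 0.099 m and y of tank in the frame of station between -0.006 and 0.006 m and z of tank in the frame of station below 0.006 m and angle between the x axis of tank and the x axis of station, either way round below 0.07 rad and angle between tank's own z axis and vertical below 0.05 rad), for 0.2 s.
3. the lock is shut behind it (all of step 2 and value of joint lock below 0.2 rad), for 0.2 s.
At the end, for the whole second after the job is handed in: The tank is in the guides, at rest, within 4 mm of its end stop, flat on the counter and square to the bay, and the lock is shut across it (within 0.2 rad of fully shut) (all of step 3 and linear speed of tank below 0.02 m/s); the robot touches nothing.
It fails at once if the tank is tipped by more than 17 degrees (angle between tank's own z axis and vertical above 0.3 rad).
It fails at once if a bottle, can, cup or brush on the counter is shifted by more than 30 mm or knocked over (distance of any of detergent_jug, softener_jug, spray_bottle, dosing_cup, starch_can, scrub_brush, stain_remover from where it was at the start of the episode above 0.03 m or angle between any of detergent_jug, softener_jug, spray_bottle, dosing_cup, starch_can, scrub_brush, stain_remover's own z axis and vertical above 0.4 rad).
It also fails if it takes over 61 s, if anything falls off the work surface, if the arm or the gripper's body presses on something with over 40 N, if the wrist force passes 120 N, or if a joint passes its speed limit or range.

## Working session

There is one attempt and no reset: what is moved stays moved. The work goes in short steps, Python scripts to look and compute and a shell command to move; the robot and the scene stay as the last step left them, time stands still between calls to the robot, and variables do not carry over. Pictures are saved under pics/ and viewed, at most 10 in all, crops included, and the job is handed in when it is done.

```bash
mkdir -p pics
python3 - <<'E'
from workcell import telemetry, optics
import cv2,numpy as np
for n in ("top","side"):
    c=optics.camera(n); cv2.imwrite(f"pics/{n}0.png",cv2.resize(c["color"][:,:,::-1],(800,600),interpolation=cv2.INTER_CUBIC))
    print(n,c["K"].tolist(),np.round(c["extrinsics"],4).tolist())
print(telemetry.get_obs())
E
```

```text
top [[431.85990257533064, 0.0, 264.2715512027256], [0.0, 431.85990257533064, 192.98870453645776], [0.0, 0.0, 1.0]] [[-0.0203, -0.9945, 0.1024, 0.3837], [-0.9994, 0.0229, 0.0242, 0.0906], [-0.0264, -0.1018, -0.9945, 1.498], [0.0, 0.0, 0.0, 1.0]]
side [[484.2916275854479, 0.0, 249.5641080780552], [0.0, 484.2916275854479, 194.12764839285103], [0.0, 0.0, 1.0]] [[-0.7058, -0.4915, 0.5102, -0.2073], [-0.7082, 0.4716, -0.5254, 0.8431], [0.0176, -0.7321, -0.681, 1.0615], [0.0, 0.0, 0.0, 1.0]]
{'time': 0.1, 'q': array([-7.51141028e+01,  5.00920779e+00,  1.00388471e+01,  9.51000250e+01,
       -2.92692105e-04,  8.99996792e+01]), 'qd': array([ 0.04872582, -0.01887062,  0.08075575, -0.04002278, -0.00658903,
        0.04231458]), 'joint_efforts': array([ 3.63114141e-04, -5.21558654e+01,  4.65655804e+01,  1.59069349e-02,
        1.44454663e-05,  1.55049776e-05]), 'ee_pos': array([ 0.14123722, -0.53134044,  0.23064057]), 'tcp_rot': array([-1.79929614e+02,  2.92297752e-04,  1.48862184e+01]), 'wrist_force': array([-0.29923314, -0.67438725,  0.33894084]), 'torque': array([ 0.01652739, -0.01209936, -0.02150051]), 'grasp_force': 0.0, 'opening': 0.08538345022864989}
```

View pics/top0.png

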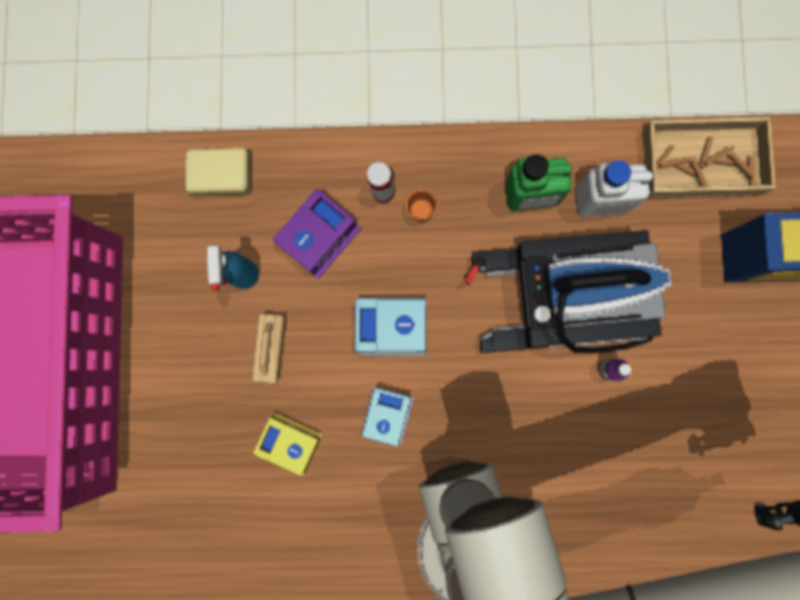

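View pics/side0.png

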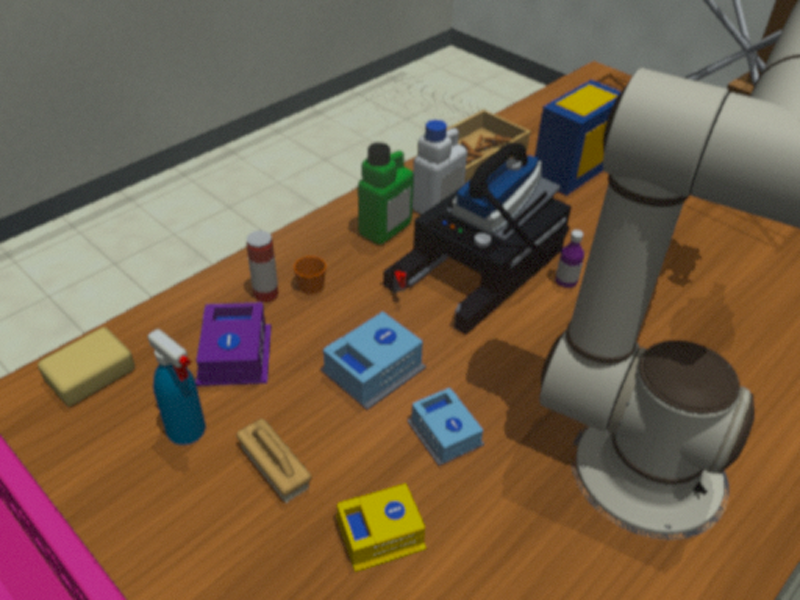

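Candidates for the tank (top picture, 800x600): large pale blue (391,325), small pale blue (387,415), purple (317,233) and yellow (287,443). I choose the large pale blue one. The station mouth is at about x=483, between the cheeks at (495,262) and (503,340), and the lock pin is near (470,275). Next, one close crop to check.

```bash
cat > h.py <<'E'
from workcell import telemetry, optics
import cv2,numpy as np
def cam(n): 
    c=optics.camera(n); return c["color"],c["K"],c["extrinsics"]
def crop(n,f,u0,v0,w,h,s):
    im,K,E=cam(n); cv2.imwrite(f,cv2.resize(im[v0:v0+h,u0:u0+w,::-1],None,fx=s,fy=s,interpolation=cv2.INTER_CUBIC))
def pix(n,u,v,z):
    _,K,E=cam(n); d=E[:3,:3]@np.linalg.solve(K,[u,v,1]); o=E[:3,3]; return o+d*(z-o[2])/d[2]
def proj(K,E,p):
    q=np.linalg.inv(E)@np.append(p,1); q=K@q[:3]; return q[:2]/q[2]
E
python3 -c "
from h import *
crop('top','pics/t1.png',215,140,133,100,6)"
```

```text
(no output)
```

View pics/t1.png

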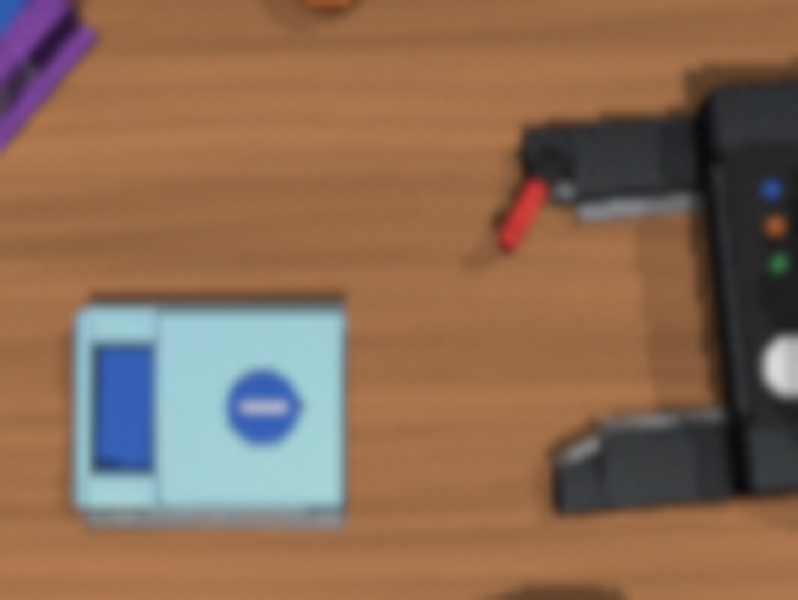

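The crop confirms the large pale-blue tank: top corners at (78,307), (345,307), (345,508) and (76,508), with the recess on the left, so it already points at the bay. The red lever runs from the boss (550,157) to the pin (508,243). The right cheek's mouth corner is at (556,455).

Run:
```python
from h import *
from scipy.optimize import least_squares
im,K,E=cam('top')
c=lambda x,y:np.array([(x+.5)/6-.5+215,(y+.5)/6-.5+140])
def fit(P,px,x0):
    P=np.array(P)/1000
    def T(s,p): a=s[2];return np.array([s[0]+np.cos(a)*p[0]-np.sin(a)*p[1],s[1]+np.sin(a)*p[0]+np.cos(a)*p[1],p[2]])
    r=least_squares(lambda s:np.concatenate([proj(K,E,T(s,p))-c(*q) for p,q in zip(P,px)]),x0)
    print(np.round(r.x,4),np.degrees(r.x[2]),np.round(r.fun.reshape(-1,2),2).tolist()); return r.x,T
t,_=fit([[-75,55,68],[75,55,68],[75,-55,68],[-75,-55,68]],[(78,307),(345,307),(345,508),(76,508)],[.4,.1,-1.57])
# station: boss, right inner mouth, lip left/right edges (30,58,19)
s,T=fit([[12,84,60],[0,-79,45],[30,58,19],[25,-67,45]],[(550,157),(556,455),(583,218),(600,420)],[.4,0,-1.57])
def cc(p): u=proj(K,E,T(s,np.array(p)/1000)); return np.round((u-[215,140]+.5)*6-.5)
for p in [[0,-79,45],[92,79,125],[92,-79,125],[12,84,60],[92,67,45],[25,67,45]]: print(p,cc(p))
for a in (.1,.2,.3,.4,.5,.6): print(a,cc([12-48*np.sin(a),84-48*np.cos(a),82]),T(s,np.array([12-48*np.sin(a),84-48*np.cos(a),82])/1000))
R=lambda a:np.array([[np.cos(a),-np.sin(a)],[np.sin(a),np.cos(a)]])
print("tank in station",R(s[2]).T@(t[:2]-s[:2]),np.degrees(t[2]-s[2]))
```

```text
[ 0.4838  0.1746 -1.5929] -91.26676049216282 [[-0.21, 0.24], [0.22, 0.2], [0.22, -0.2], [-0.23, -0.24]]
[ 0.5348 -0.0119 -1.4999] -85.9386435811001 [[0.14, 0.33], [0.18, -0.49], [-0.23, -0.96], [-0.1, 1.1]]
[0, -79, 45] [557. 452.]
[92, 79, 125] [710. 134.]
[92, -79, 125] [742. 428.]
[12, 84, 60] [551. 159.]
[92, 67, 45] [693. 180.]
[25, 67, 45] [575. 191.]
0.1 [554. 239.] [ 0.5714132  -0.01653808  0.082     ]
0.2 [545. 238.] [ 0.57179241 -0.01175509  0.082     ]
0.3 [536. 237.] [ 0.57264722 -0.00703385  0.082     ]
0.4 [528. 235.] [ 0.57396909 -0.00242154  0.082     ]
0.5 [520. 232.] [0.57574483 0.00203577 0.082     ]
0.6 [512. 228.] [0.57795668 0.00629353 0.082     ]
tank in station [-0.1896775  -0.03759068] -5.328116911062731
```

```bash
cat >> h.py <<'E'
S=np.array([.5348,-.0119,-1.4999])
def st(x,y):  # station mm -> world xy
    a=S[2]; return np.array([S[0]+(np.cos(a)*x-np.sin(a)*y)/1000,S[1]+(np.sin(a)*x+np.cos(a)*y)/1000])
def tool(p): # shift in tool axes from the present pose to p
    o=telemetry.get_obs(); from scipy.spatial.transform import Rotation as R
    return np.round(R.from_euler('xyz',o['tcp_rot'],degrees=True).inv().apply(np.array(p)-o['ee_pos']),4)
def pin(a): return st(12-48*np.sin(a),84-48*np.cos(a))
E
python3 - <<'E'
from h import *
im,K,E=cam('side')
print((np.array([400,273])+.5)/1.5625-.5)
for a in (.3,.4,.5,.6,.7): print(a,proj(K,E,[*pin(a),.082]),proj(K,E,[*pin(a),.058]))
print(proj(K,E,[*st(12,84),.06]))
cv2.imwrite('pics/s1.png',cv2.resize(im[155:215,225:305,::-1],None,fx=10,fy=10,interpolation=cv2.INTER_CUBIC))
print(tool([.35,0,.231]))
E
```

```text
[255.82 174.54]
0.3 [260.55667484 172.60828562] [260.30520513 178.40793436]
0.4 [259.22235875 173.07272887] [258.98488972 178.87404983]
0.5 [257.8156183  173.44742636] [257.59300424 179.25019409]
0.6 [256.35121639 173.72813529] [256.14414845 179.53211368]
0.7 [254.84464157 173.91165559] [254.65363755 179.71659935]
[252.25608537 169.48659637]
[ 3.382e-01 -4.600e-01  2.000e-04]
```

View pics/s1.png

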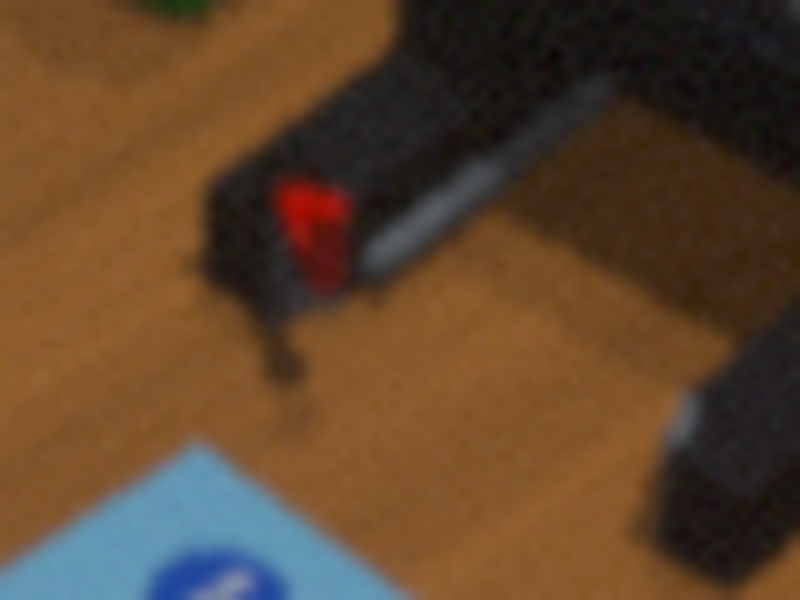

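The pin top in the side crop at (330,195) gives a lock angle of about 0.55, which agrees with the top view. Moving.

```bash
python3 -m handwheel '[{"tx":0.0338,"ty":-0.046,"jaw":-0.4},{"tx":0.0338,"ty":-0.046,"jaw":-0.4},{"tx":0.0338,"ty":-0.046,"jaw":-0.4},{"tx":0.0338,"ty":-0.046,"jaw":-0.4},{"tx":0.0338,"ty":-0.046,"jaw":-0.4},{"tx":0.0338,"ty":-0.046,"jaw":-0.4},{"tx":0.0338,"ty":-0.046,"jaw":-0.4},{"tx":0.0338,"ty":-0.046,"jaw":-0.4},{"tx":0.0338,"ty":-0.046,"jaw":-0.4},{"tx":0.0338,"ty":-0.046,"jaw":-0.4}]' 40
python3 -m handwheel '[{"az":9.5,"jaw":-0.4},{"az":9.5,"jaw":-0.4},{"az":9.5,"jaw":-0.4},{"az":9.5,"jaw":-0.4},{"az":9.5,"jaw":-0.4},{"az":8.5,"jaw":-0.4},{"jaw":-0.4},{"jaw":-0.4},{"jaw":-0.4},{"jaw":-0.4}]'
python3 -c "
from h import *
print(pin(.57),tool([*pin(.57),.12]))"
```

```text
[0.57729445 0.00505511] [ 0.5592 -0.4064  0.1112]$[0]: bad value
$[0]: bad value
```

```bash
python3 -m handwheel '[{"tx":0.0338,"ty":-0.046,"tz":0,"ax":0,"ay":0,"az":0,"jaw":-0.4},{"tx":0.0338,"ty":-0.046,"tz":0,"ax":0,"ay":0,"az":0,"jaw":-0.4},{"tx":0.0338,"ty":-0.046,"tz":0,"ax":0,"ay":0,"az":0,"jaw":-0.4},{"tx":0.0338,"ty":-0.046,"tz":0,"ax":0,"ay":0,"az":0,"jaw":-0.4},{"tx":0.0338,"ty":-0.046,"tz":0,"ax":0,"ay":0,"az":0,"jaw":-0.4},{"tx":0.0338,"ty":-0.046,"tz":0,"ax":0,"ay":0,"az":0,"jaw":-0.4},{"tx":0.0338,"ty":-0.046,"tz":0,"ax":0,"ay":0,"az":0,"jaw":-0.4},{"tx":0.0338,"ty":-0.046,"tz":0,"ax":0,"ay":0,"az":0,"jaw":-0.4},{"tx":0.0338,"ty":-0.046,"tz":0,"ax":0,"ay":0,"az":0,"jaw":-0.4},{"tx":0.0338,"ty":-0.046,"tz":0,"ax":0,"ay":0,"az":0,"jaw":-0.4}]' 40
python3 -c "
from h import *
print(pin(.57),tool([*pin(.57),.12]))"
```

```text
time: 1.5
ee_pos: [0.3501, 0.0018, 0.2315]
tcp_rot: [180.0, -0.1, 14.9]
wrist_force: [1.1, -1.4, 0.0]
opening: 0.0258
grasp_force: 0.0
[0.57729445 0.00505511] [0.2203 0.0552 0.1118]
```

```bash
python3 -m handwheel '[{"tx":0,"ty":0,"tz":0,"ax":0,"ay":0,"az":9.5,"jaw":-0.4},{"tx":0,"ty":0,"tz":0,"ax":0,"ay":0,"az":9.5,"jaw":-0.4},{"tx":0,"ty":0,"tz":0,"ax":0,"ay":0,"az":9.5,"jaw":-0.4},{"tx":0,"ty":0,"tz":0,"ax":0,"ay":0,"az":9.5,"jaw":-0.4},{"tx":0,"ty":0,"tz":0,"ax":0,"ay":0,"az":9.5,"jaw":-0.4},{"tx":0,"ty":0,"tz":0,"ax":0,"ay":0,"az":8.5,"jaw":-0.4},{"tx":0.04,"ty":-0.036,"tz":0,"ax":0,"ay":0,"az":0,"jaw":-0.4},{"tx":0.04,"ty":-0.036,"tz":0,"ax":0,"ay":0,"az":0,"jaw":-0.4},{"tx":0.04,"ty":-0.036,"tz":0.02,"ax":0,"ay":0,"az":0,"jaw":-0.4},{"tx":0.04,"ty":-0.036,"tz":0.02,"ax":0,"ay":0,"az":0,"jaw":-0.4}]' 40
python3 -c "
from h import *
print(pin(.57),tool([*pin(.57),.063]))"
```

```text
time: 2.75
ee_pos: [0.4698, -0.1739, 0.2061]
tcp_rot: [-169.6, 2.0, -26.1]
wrist_force: [-0.1, 0.1, -0.5]
opening: 0.0255
grasp_force: 0.0
[0.57729445 0.00505511] [ 0.0227 -0.179   0.1774]
```

```bash
python3 -c "
from h import *
im,K,E=cam('top')
cv2.imwrite('pics/t2.png',cv2.resize(im[:,:,::-1],(800,600)))
o=telemetry.get_obs()
for k in ('time','q','qd','ee_pos','tcp_rot','wrist_force'): print(k,np.round(o[k],3))"
```

```text
time 2.8
q [-2.60450e+01 -7.50000e-02  1.05700e+00  9.33110e+01  1.04310e+01
  1.79944e+02]
qd [-1.239 -2.861 -3.792  2.534 -1.638  0.051]
ee_pos [ 0.473 -0.174  0.202]
tcp_rot [-169.567    2.169  -25.99 ]
wrist_force [-4.308  2.876 -4.919]
```

View pics/t2.png

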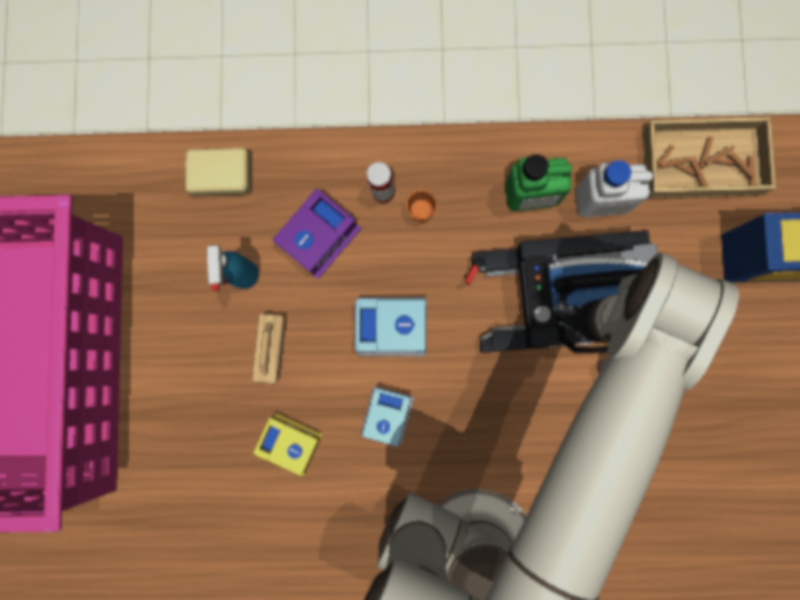

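The wrist reached its limit (q6=180), so I need the other half turn: yaw 139, with q6 about 41. The tool is now over the station hood at about (590,320). I'll raise it, level it and unwind.

```bash
python3 -m handwheel '[{"tx":0,"ty":0,"tz":-0.03,"ax":0,"ay":0,"az":0,"jaw":-0.4},{"tx":0,"ty":0,"tz":-0.05,"ax":0,"ay":0,"az":0,"jaw":-0.4},{"tx":0,"ty":0,"tz":-0.05,"ax":0,"ay":0,"az":0,"jaw":-0.4},{"tx":0,"ty":0,"tz":-0.02,"ax":-5.2,"ay":0,"az":0,"jaw":-0.4},{"tx":0,"ty":0,"tz":0,"ax":-5.2,"ay":0,"az":0,"jaw":-0.4},{"tx":0,"ty":0,"tz":0,"ax":0,"ay":0,"az":-10,"jaw":-0.4},{"tx":0,"ty":0,"tz":0,"ax":0,"ay":0,"az":-10,"jaw":-0.4},{"tx":0,"ty":0,"tz":0,"ax":0,"ay":0,"az":-10,"jaw":-0.4},{"tx":0,"ty":0,"tz":0,"ax":0,"ay":0,"az":-10,"jaw":-0.4},{"tx":0,"ty":0,"tz":0,"ax":0,"ay":0,"az":-10,"jaw":-0.4}]' 40
```

```text
time: 4.05
ee_pos: [0.4559, -0.2114, 0.3539]
tcp_rot: [-178.1, 0.9, 25.2]
wrist_force: [0.5, -0.1, -0.1]
opening: 0.0256
grasp_force: 0.0
```

```bash
python3 -m handwheel '[{"tx":0,"ty":0,"tz":0,"ax":0,"ay":0,"az":-10.6,"jaw":-0.4},{"tx":0,"ty":0,"tz":0,"ax":0,"ay":0,"az":-10.6,"jaw":-0.4},{"tx":0,"ty":0,"tz":0,"ax":0,"ay":0,"az":-10.6,"jaw":-0.4},{"tx":0,"ty":0,"tz":0,"ax":0,"ay":0,"az":-10.6,"jaw":-0.4},{"tx":0,"ty":0,"tz":0,"ax":0,"ay":0,"az":-10.6,"jaw":-0.4},{"tx":0,"ty":0,"tz":0,"ax":0,"ay":0,"az":-10.6,"jaw":-0.4},{"tx":0,"ty":0,"tz":0,"ax":0,"ay":0,"az":-10.6,"jaw":-0.4},{"tx":0,"ty":0,"tz":0,"ax":0,"ay":0,"az":-10.6,"jaw":-0.4},{"tx":0,"ty":0,"tz":0,"ax":0,"ay":0,"az":-10.6,"jaw":-0.4},{"tx":0,"ty":0,"tz":0,"ax":0,"ay":0,"az":-10.6,"jaw":-0.4}]' 40
python3 - <<'E'
from h import *
o=telemetry.get_obs(); from scipy.spatial.transform import Rotation as R
print(np.round(o['tcp_rot'],2),tool([*pin(.57),.25]), tool([*pin(.57),.063]))
r=R.from_euler('xyz',o['tcp_rot'],degrees=True).inv()*R.from_euler('xyz',[180,0,139],degrees=True)
print(r.as_rotvec(degrees=True))
E
```

```text
time: 5.3
ee_pos: [0.4559, -0.2114, 0.3539]
tcp_rot: [-179.6, -2.1, 131.2]
wrist_force: [-0.7, 0.1, -0.4]
opening: 0.0254
grasp_force: 0.0
[-179.64   -2.08  131.23] [0.0789 0.2346 0.1054] [0.0721 0.2358 0.2922]
[-0.22156342 -2.10642871 -7.76038493]
```

```bash
python3 -m handwheel '[{"tx":0,"ty":0,"tz":0,"ax":-0.2,"ay":-2.1,"az":-7.8,"jaw":-0.4},{"tx":0.0101,"ty":0.0486,"tz":0,"ax":0,"ay":0,"az":0,"jaw":-0.4},{"tx":0.0101,"ty":0.0486,"tz":0,"ax":0,"ay":0,"az":0,"jaw":-0.4},{"tx":0.0101,"ty":0.0486,"tz":0,"ax":0,"ay":0,"az":0,"jaw":-0.4},{"tx":0.0101,"ty":0.0486,"tz":0,"ax":0,"ay":0,"az":0,"jaw":-0.4},{"tx":0.0101,"ty":0.0486,"tz":0,"ax":0,"ay":0,"az":0,"jaw":-0.4},{"tx":0,"ty":0,"tz":0.05,"ax":0,"ay":0,"az":0,"jaw":-0.4},{"tx":0,"ty":0,"tz":0.06,"ax":0,"ay":0,"az":0,"jaw":-0.4},{"tx":0,"ty":0,"tz":0.06,"ax":0,"ay":0,"az":0,"jaw":-0.4},{"tx":0,"ty":0,"tz":0.06,"ax":0,"ay":0,"az":0,"jaw":-0.4}]' 40
python3 - <<'E'
from h import *
im,K,E=cam('side')
cv2.imwrite('pics/s2.png',cv2.resize(im[125:215,215:335,::-1],None,fx=6.5,fy=6.5,interpolation=cv2.INTER_CUBIC))
o=telemetry.get_obs(); print(o['tcp_rot'],o['ee_pos'])
print(tool([*pin(.57),.064]))
E
```

```text
time: 6.55
ee_pos: [0.578, 0.0045, 0.1219]
tcp_rot: [-180.0, 0.0, 138.7]
wrist_force: [1.3, -0.6, -0.2]
opening: 0.0254
grasp_force: 0.0
[-179.48203676   -0.54470547  138.69228177] [0.57373147 0.00441443 0.11223798]
[-0.0027  0.0033  0.0482]
```

View pics/s2.png

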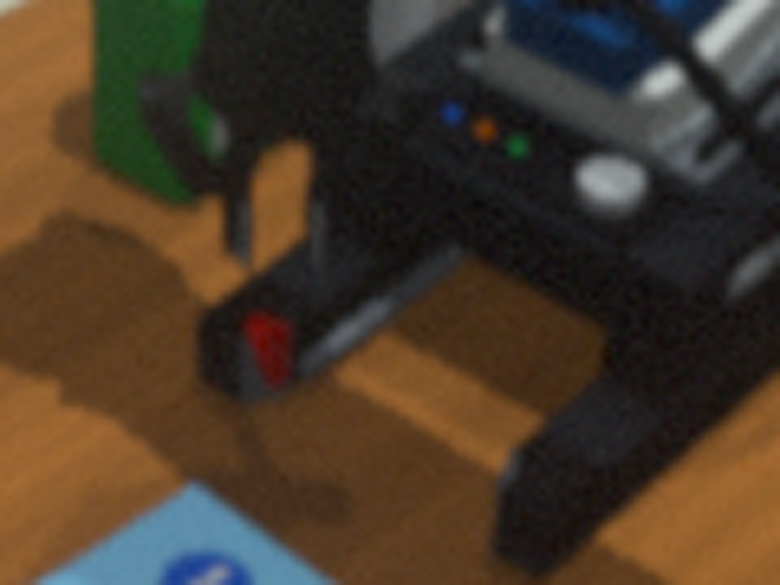

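Fingers straddle the pin: tips at (242,258) and (320,265), pin at (285,322) below. Next I compute the arc.

```bash
python3 - <<'E'
from h import *
p0=telemetry.get_obs()['ee_pos'][:2]; y=np.radians(139)
X=np.array([np.cos(y),np.sin(y)]);Y=np.array([np.sin(y),-np.cos(y)])
a=np.linspace(.57,1.85,9); P=[pin(t) for t in a]
print([(round(d@X*1000,1),round(d@Y*1000,1)) for d in np.diff(P,axis=0)])
E
python3 -m handwheel '[{"tx":-0.0027,"ty":0.0033,"tz":0,"ax":0,"ay":0,"az":0,"jaw":-0.4},{"tx":0,"ty":0,"tz":0.016,"ax":0,"ay":0,"az":0,"jaw":-0.4},{"tx":0,"ty":0,"tz":0.016,"ax":0,"ay":0,"az":0,"jaw":-0.4},{"tx":0,"ty":0,"tz":0.014,"ax":0,"ay":0,"az":0,"jaw":-0.4},{"tx":0,"ty":0,"tz":0,"ax":0,"ay":0,"az":0,"jaw":-0.4},{"tx":0,"ty":0,"tz":0,"ax":0,"ay":0,"az":0,"jaw":-0.4},{"tx":0,"ty":0,"tz":0,"ax":0,"ay":0,"az":0,"jaw":-0.4},{"tx":0,"ty":0,"tz":0,"ax":0,"ay":0,"az":0,"jaw":-0.4},{"tx":0,"ty":0,"tz":0,"ax":0,"ay":0,"az":0,"jaw":-0.4},{"tx":0,"ty":0,"tz":0,"ax":0,"ay":0,"az":0,"jaw":-0.4}]'
python3 -c "
from h import *
print(tool([*pin(.57),.064]))"
```

```text
[(np.float64(1.0), np.float64(7.6)), (np.float64(-0.2), np.float64(7.7)), (np.float64(-1.4), np.float64(7.5)), (np.float64(-2.6), np.float64(7.2)), (np.float64(-3.7), np.float64(6.7)), (np.float64(-4.7), np.float64(6.0)), (np.float64(-5.6), np.float64(5.2)), (np.float64(-6.4), np.float64(4.3))]
time: 7.85
ee_pos: [0.5825, 0.0051, 0.0779]
tcp_rot: [-180.0, 0.0, 138.7]
wrist_force: [-0.0, -1.0, -0.8]
opening: 0.0255
grasp_force: 0.0
[ 0.0039 -0.0035  0.0139]
```

```bash
python3 -m handwheel '[{"tx":0.004,"ty":-0.0035,"tz":0,"ax":0,"ay":0,"az":0,"jaw":-0.4},{"tx":0,"ty":0,"tz":0.014,"ax":0,"ay":0,"az":0,"jaw":-0.4},{"tx":0.001,"ty":0.0076,"tz":0,"ax":0,"ay":0,"az":0,"jaw":-0.4},{"tx":0,"ty":0.0077,"tz":0,"ax":0,"ay":0,"az":0,"jaw":-0.4},{"tx":-0.0014,"ty":0.0075,"tz":0,"ax":0,"ay":0,"az":0,"jaw":-0.4},{"tx":-0.0026,"ty":0.0072,"tz":0,"ax":0,"ay":0,"az":0,"jaw":-0.4},{"tx":-0.0037,"ty":0.0067,"tz":0,"ax":0,"ay":0,"az":0,"jaw":-0.4},{"tx":-0.0047,"ty":0.006,"tz":0,"ax":0,"ay":0,"az":0,"jaw":-0.4},{"tx":-0.0056,"ty":0.0052,"tz":0,"ax":0,"ay":0,"az":0,"jaw":-0.4},{"tx":0,"ty":0,"tz":0,"ax":0,"ay":0,"az":0,"jaw":-0.4}]'
python3 - <<'E'
from h import *
im,K,E=cam('side')
cv2.imwrite('pics/s3.png',cv2.resize(im[125:215,215:335,::-1],None,fx=6.5,fy=6.5,interpolation=cv2.INTER_CUBIC))
E
```

```text
time: 9.1
ee_pos: [0.6223, 0.0298, 0.0637]
tcp_rot: [-180.0, 0.0, 138.7]
wrist_force: [-0.4, 0.4, 0.8]
opening: 0.0259
grasp_force: 0.0
```

View pics/s3.png

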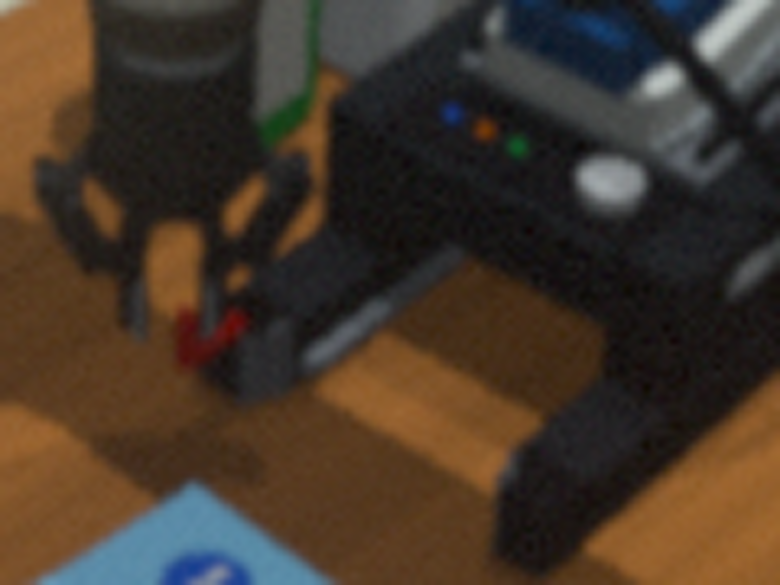

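Lock swung well out: pin top at crop (188,318), lever pointing out of the bay.

Run:
```python
from h import *
im,K,E=cam('side')
print(215+188/6.5,125+318/6.5)
for a in (1,1.2,1.4,1.6,1.8): print(a,proj(K,E,[*pin(a),.082]))
# tank wall grip point: tank x=-70
t=np.array([.4838,.1746]);a=-1.5929
g=t+np.array([np.cos(a),np.sin(a)])*-.070
print('wall',g)
p0=np.array([.6223,.0298]);y=np.radians(138.7)
X=np.array([np.cos(y),np.sin(y)]);Y=np.array([np.sin(y),-np.cos(y)]);d=g-p0
print(d@X,d@Y)
```

```text
243.92307692307693 173.9230769230769
1 [250.23358507 173.86364046]
1.2 [247.24735582 173.33721276]
1.4 [244.4797538  172.44018162]
1.6 [242.04640978 171.21254388]
1.8 [240.04659809 169.70839896]
wall [0.48534713 0.2445829 ]
0.2446448510449976 0.07096956787606655
```

```bash
python3 -m handwheel '[{"tx":-0.005,"ty":0.004,"tz":0,"ax":0,"ay":0,"az":0,"jaw":-0.4},{"tx":0,"ty":0,"tz":-0.05,"ax":0,"ay":0,"az":0,"jaw":-0.4},{"tx":0,"ty":0,"tz":-0.05,"ax":0,"ay":0,"az":0,"jaw":-0.4},{"tx":0,"ty":0,"tz":-0.05,"ax":0,"ay":0,"az":0,"jaw":-0.4},{"tx":0.05,"ty":0.0134,"tz":0,"ax":0,"ay":0,"az":0,"jaw":-0.34},{"tx":0.05,"ty":0.0134,"tz":0,"ax":0,"ay":0,"az":0,"jaw":-0.34},{"tx":0.05,"ty":0.0134,"tz":0,"ax":0,"ay":0,"az":0,"jaw":-0.34},{"tx":0.05,"ty":0.0134,"tz":0,"ax":0,"ay":0,"az":0,"jaw":-0.34},{"tx":0.05,"ty":0.0134,"tz":0,"ax":0,"ay":0,"az":0,"jaw":-0.34},{"tx":0,"ty":0,"tz":0,"ax":0,"ay":0,"az":-10,"jaw":-0.34}]'
python3 -m handwheel '[{"tx":0,"ty":0,"tz":0,"ax":0,"ay":0,"az":-10,"jaw":-0.34},{"tx":0,"ty":0,"tz":0,"ax":0,"ay":0,"az":-10,"jaw":-0.34},{"tx":0,"ty":0,"tz":0,"ax":0,"ay":0,"az":-10,"jaw":-0.34},{"tx":0,"ty":0,"tz":0.05,"ax":0,"ay":0,"az":0,"jaw":-0.34},{"tx":0,"ty":0,"tz":0.05,"ax":0,"ay":0,"az":0,"jaw":-0.34},{"tx":0,"ty":0,"tz":0,"ax":0,"ay":0,"az":0,"jaw":-0.34},{"tx":0,"ty":0,"tz":0,"ax":0,"ay":0,"az":0,"jaw":-0.34},{"tx":0,"ty":0,"tz":0,"ax":0,"ay":0,"az":0,"jaw":-0.34},{"tx":0,"ty":0,"tz":0,"ax":0,"ay":0,"az":0,"jaw":-0.34},{"tx":0,"ty":0,"tz":0,"ax":0,"ay":0,"az":0,"jaw":-0.34}]'
python3 - <<'E'
from h import *
print(tool([.4853,.2446,.048]))
im,K,E=cam('side')
cv2.imwrite('pics/s4.png',cv2.resize(im[165:265,195:325,::-1],None,fx=6,fy=6,interpolation=cv2.INTER_CUBIC))
for z in (.12,.068): print((proj(K,E,[.4853,.2446,z])-[195,165])*6)
E
```

```text
time: 10.45
ee_pos: [0.483, 0.2476, 0.2143]
tcp_rot: [180.0, 0.0, 149.0]
wrist_force: [0.1, -0.8, 0.3]
opening: 0.0283
grasp_force: 0.0
time: 11.7
ee_pos: [0.4848, 0.2451, 0.1145]
tcp_rot: [180.0, 0.0, 178.7]
wrist_force: [-0.2, -0.0, 0.2]
opening: 0.0283
grasp_force: 0.0
[-0.0005 -0.0005  0.0665]
[146.36135053 322.70631886]
[149.15140233 401.10064911]
```

View pics/s4.png

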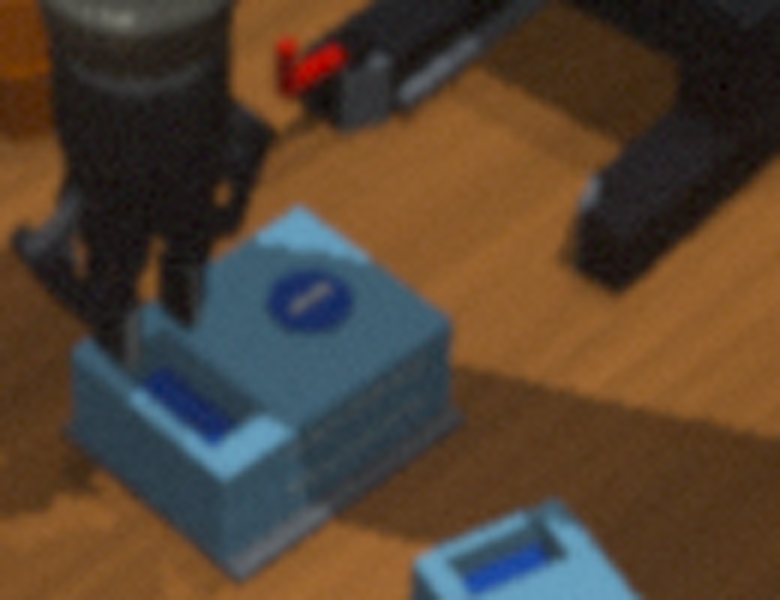

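The wall top in the picture, from (80,352) to (228,468), has its middle at about (155,408), close to the predicted (149,401). Descend and pinch.

```bash
python3 -m handwheel '[{"tx":-0.0005,"ty":-0.0005,"tz":0.0165,"ax":0,"ay":0,"az":0,"jaw":-0.34},{"tx":0,"ty":0,"tz":0.02,"ax":0,"ay":0,"az":0,"jaw":-0.34},{"tx":0,"ty":0,"tz":0.02,"ax":0,"ay":0,"az":0,"jaw":-0.34},{"tx":0,"ty":0,"tz":0.01,"ax":0,"ay":0,"az":0,"jaw":-0.34},{"tx":0,"ty":0,"tz":0,"ax":0,"ay":0,"az":0,"jaw":-1},{"tx":0,"ty":0,"tz":0,"ax":0,"ay":0,"az":0,"jaw":-1},{"tx":0,"ty":0,"tz":0,"ax":0,"ay":0,"az":0,"jaw":-1},{"tx":0,"ty":0,"tz":0,"ax":0,"ay":0,"az":0,"jaw":-1},{"tx":0,"ty":0,"tz":0,"ax":0,"ay":0,"az":0,"jaw":-1},{"tx":0,"ty":0,"tz":0,"ax":0,"ay":0,"az":0,"jaw":-1}]' 40
python3 - <<'E'
from h import *
# target: tank at station x=-85,y=0, yaw = station; tcp at tank x -70
y=np.radians(-85.94+180)
o=telemetry.get_obs(); p0=o['ee_pos'][:2]
X=np.array([np.cos(y),np.sin(y)]);Y=np.array([np.sin(y),-np.cos(y)])
for x in (-95,-60,0,95):
  d=st(x-70,0)-p0; print(x,st(x-70,0),tool([*st(x-70,0),.0475]),'after turn',d@X,d@Y)
E
```

```text
time: 13.0
ee_pos: [0.4849, 0.2444, 0.0473]
tcp_rot: [-180.0, -0.0, 178.7]
wrist_force: [-1.2, -0.2, -7.3]
opening: 0.0088
grasp_force: 42.7
-95 [0.5231119 0.1526855] [-0.0403 -0.0908 -0.0002] after turn -0.0942089142672631 0.031608248584785156
-60 [0.5255912  0.11777343] [-0.0436 -0.1257 -0.0002] after turn -0.12920891424463452 0.03160950715552231
0 [0.52984141 0.05792415] [-0.0492 -0.1854 -0.0002] after turn -0.1892089142058427 0.03161166470535752
95 [ 0.53657092 -0.0368372 ] [-5.81e-02 -2.80e-01 -1.00e-04] after turn -0.2842089141444223 0.03161508082592978
```

Grip is on the wall (8.8 mm opening, 43 N). Slide to just before the mouth and square up.

```bash
python3 -m handwheel '[{"tx":-0.0067,"ty":-0.015,"tz":0,"ax":0,"ay":0,"az":0,"jaw":-1},{"tx":-0.0067,"ty":-0.015,"tz":0,"ax":0,"ay":0,"az":0,"jaw":-1},{"tx":-0.0067,"ty":-0.015,"tz":0,"ax":0,"ay":0,"az":0,"jaw":-1},{"tx":-0.0067,"ty":-0.015,"tz":0,"ax":0,"ay":0,"az":0,"jaw":-1},{"tx":-0.0067,"ty":-0.015,"tz":0,"ax":0,"ay":0,"az":0,"jaw":-1},{"tx":-0.0067,"ty":-0.015,"tz":0,"ax":0,"ay":0,"az":0,"jaw":-1},{"tx":0,"ty":0,"tz":0,"ax":0,"ay":0,"az":-2.6,"jaw":-1},{"tx":0,"ty":0,"tz":0,"ax":0,"ay":0,"az":-2.7,"jaw":-1},{"tx":0,"ty":0,"tz":0,"ax":0,"ay":0,"az":0,"jaw":-1},{"tx":0,"ty":0,"tz":0,"ax":0,"ay":0,"az":0,"jaw":-1}]' 40
python3 -c "
from h import *
crop('top','pics/t3.png',230,135,100,75,8)"
```

```text
time: 14.25
ee_pos: [0.5232, 0.1532, 0.0472]
tcp_rot: [-180.0, -0.0, -176.1]
wrist_force: [0.4, 0.0, -6.9]
opening: 0.0096
grasp_force: 42.7
```

View pics/t3.png

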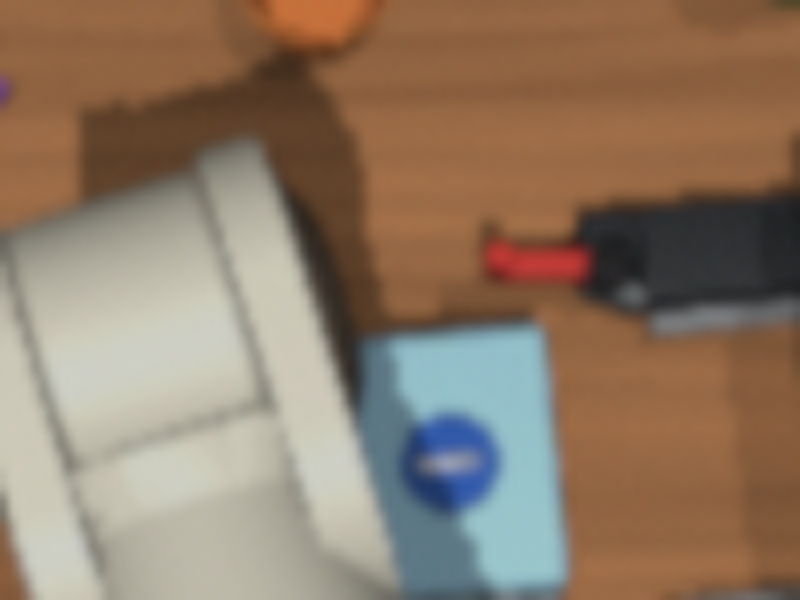

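The tank's leading top corners are at (543,325) and (568,583). The slope of 0.097 matches the station. Lock lever clear at (490–590,262). Checking the offset.

Run:
```python
from h import *
im,K,E=cam('top')
a=S[2];R=np.array([[np.cos(a),-np.sin(a)],[np.sin(a),np.cos(a)]])
for x,y,z in [(543,325,.068),(568,583,.068),(647,325,.019),(647,332,.011),(601,257,.06)]:
    p=pix('top',230+(x+.5)/8-.5,135+(y+.5)/8-.5,z); print((R.T@(p[:2]-S[:2])*1000).round(1))
print(tool([*st(25-70,0),.0472]),telemetry.get_obs()['ee_pos'])
```

```text
[-21.5  54.9]
[-21.8 -53.3]
[26.2 57.5]
[26.7 55.5]
[ 6.1 82.4]
[-2.000e-04 -1.208e-01  1.000e-04] [0.52303349 0.15351963 0.04728128]
```

```bash
python3 -m handwheel '[{"tx":0.001,"ty":-0.015,"tz":0,"ax":0,"ay":0,"az":0,"jaw":-1},{"tx":0,"ty":-0.015,"tz":0,"ax":0,"ay":0,"az":0,"jaw":-1},{"tx":0,"ty":-0.015,"tz":0,"ax":0,"ay":0,"az":0,"jaw":-1},{"tx":0,"ty":-0.015,"tz":0,"ax":0,"ay":0,"az":0,"jaw":-1},{"tx":0,"ty":-0.015,"tz":0,"ax":0,"ay":0,"az":0,"jaw":-1},{"tx":0,"ty":0,"tz":0,"ax":0,"ay":0,"az":0,"jaw":-1},{"tx":0,"ty":0,"tz":0,"ax":0,"ay":0,"az":0,"jaw":-1},{"tx":0,"ty":0,"tz":0,"ax":0,"ay":0,"az":0,"jaw":-1},{"tx":0,"ty":0,"tz":0,"ax":0,"ay":0,"az":0,"jaw":-1},{"tx":0,"ty":0,"tz":0,"ax":0,"ay":0,"az":0,"jaw":-1}]'
```

```text
time: 15.85
ee_pos: [0.5272, 0.0787, 0.0472]
tcp_rot: [-180.0, -0.0, -176.0]
wrist_force: [-3.0, -3.2, -5.8]
opening: 0.009
grasp_force: 43.9
```

```bash
python3 -m handwheel '[{"tx":0.0005,"ty":-0.012,"tz":0,"ax":0,"ay":0,"az":0,"jaw":-1},{"tx":0,"ty":-0.012,"tz":0,"ax":0,"ay":0,"az":0,"jaw":-1},{"tx":0,"ty":-0.012,"tz":0,"ax":0,"ay":0,"az":0,"jaw":-1},{"tx":0,"ty":-0.012,"tz":0,"ax":0,"ay":0,"az":0,"jaw":-1},{"tx":0,"ty":-0.012,"tz":0,"ax":0,"ay":0,"az":0,"jaw":-1},{"tx":0,"ty":-0.012,"tz":0,"ax":0,"ay":0,"az":0,"jaw":-1},{"tx":0,"ty":-0.012,"tz":0,"ax":0,"ay":0,"az":0,"jaw":-1},{"tx":0,"ty":0,"tz":0,"ax":0,"ay":0,"az":0,"jaw":-1},{"tx":0,"ty":0,"tz":0,"ax":0,"ay":0,"az":0,"jaw":-1},{"tx":0,"ty":0,"tz":0,"ax":0,"ay":0,"az":0,"jaw":-1}]'
```

```text
time: 17.1
ee_pos: [0.5316, -0.0049, 0.0472]
tcp_rot: [180.0, -0.1, -176.0]
wrist_force: [-8.5, -0.4, -3.2]
opening: 0.0089
grasp_force: 43.3
```

```bash
python3 -m handwheel '[{"tx":0.0015,"ty":-0.004,"tz":0,"ax":0,"ay":0,"az":0,"jaw":-1},{"tx":0.0005,"ty":-0.006,"tz":0,"ax":0,"ay":0,"az":0,"jaw":-1},{"tx":0.0005,"ty":-0.006,"tz":0,"ax":0,"ay":0,"az":0,"jaw":-1},{"tx":0,"ty":-0.006,"tz":0,"ax":0,"ay":0,"az":0,"jaw":-1},{"tx":0,"ty":-0.004,"tz":0,"ax":0,"ay":0,"az":0,"jaw":-1},{"tx":0,"ty":-0.002,"tz":0,"ax":0,"ay":0,"az":0,"jaw":-1},{"tx":0,"ty":-0.002,"tz":0,"ax":0,"ay":0,"az":0,"jaw":-1},{"tx":0,"ty":0,"tz":0,"ax":0,"ay":0,"az":0,"jaw":-1},{"tx":0,"ty":0,"tz":0,"ax":0,"ay":0,"az":0,"jaw":-1},{"tx":0,"ty":0,"tz":0,"ax":0,"ay":0,"az":0,"jaw":-1}]'
```

```text
time: 18.35
ee_pos: [0.5322, -0.0354, 0.0473]
tcp_rot: [-180.0, -0.0, -176.0]
wrist_force: [-0.1, -1.3, -6.7]
opening: 0.0093
grasp_force: 42.8
```

```bash
python3 -m handwheel '[{"tx":0,"ty":-0.001,"tz":0,"ax":0,"ay":0,"az":0,"jaw":-1},{"tx":0,"ty":-0.001,"tz":0,"ax":0,"ay":0,"az":0,"jaw":-1},{"tx":0,"ty":-0.001,"tz":0,"ax":0,"ay":0,"az":0,"jaw":-1},{"tx":0,"ty":0,"tz":0,"ax":0,"ay":0,"az":0,"jaw":-1},{"tx":0,"ty":0,"tz":0,"ax":0,"ay":0,"az":0,"jaw":-1},{"tx":0,"ty":0,"tz":0,"ax":0,"ay":0,"az":0,"jaw":-1},{"tx":0,"ty":0,"tz":0,"ax":0,"ay":0,"az":0,"jaw":-1},{"tx":0,"ty":0,"tz":0,"ax":0,"ay":0,"az":0,"jaw":-1},{"tx":0,"ty":0,"tz":0,"ax":0,"ay":0,"az":0,"jaw":-1},{"tx":0,"ty":0,"tz":0,"ax":0,"ay":0,"az":0,"jaw":-1}]'
```

```text
time: 19.6
ee_pos: [0.532, -0.0357, 0.0472]
tcp_rot: [179.7, -0.1, -175.9]
wrist_force: [-2.6, 15.4, -4.8]
opening: 0.0093
grasp_force: 42.9
```

Home: the TCP stops at y=-0.0357 with 15 N on the end stop (predicted -0.0368). Release, lift and turn for the lock.

```bash
python3 -m handwheel '[{"tx":0,"ty":0,"tz":0,"ax":0,"ay":0,"az":0,"jaw":-0.4},{"tx":0,"ty":0,"tz":0,"ax":0,"ay":0,"az":0,"jaw":-0.4},{"tx":0,"ty":0,"tz":0,"ax":0,"ay":0,"az":0,"jaw":-0.4},{"tx":0,"ty":0,"tz":0,"ax":0,"ay":0,"az":0,"jaw":-0.4},{"tx":0,"ty":0,"tz":-0.02,"ax":0,"ay":0,"az":0,"jaw":-0.4},{"tx":0,"ty":0,"tz":-0.05,"ax":0,"ay":0,"az":0,"jaw":-0.4},{"tx":0,"ty":0,"tz":-0.05,"ax":0,"ay":0,"az":0,"jaw":-0.4},{"tx":0,"ty":0.05,"tz":-0.03,"ax":0,"ay":0,"az":0,"jaw":-0.4},{"tx":0,"ty":0.05,"tz":0,"ax":0,"ay":0,"az":0,"jaw":-0.4},{"tx":0,"ty":0.05,"tz":0,"ax":0,"ay":0,"az":0,"jaw":-0.4}]'
python3 -m handwheel '[{"tx":0,"ty":0.05,"tz":0,"ax":0,"ay":0,"az":0,"jaw":-0.4},{"tx":0,"ty":0.05,"tz":0,"ax":0,"ay":0,"az":0,"jaw":-0.4},{"tx":0,"ty":0,"tz":0,"ax":0,"ay":0,"az":9,"jaw":-0.4},{"tx":0,"ty":0,"tz":0,"ax":0,"ay":0,"az":9,"jaw":-0.4},{"tx":0,"ty":0,"tz":0,"ax":0,"ay":0,"az":9,"jaw":-0.4},{"tx":0,"ty":0,"tz":0,"ax":0,"ay":0,"az":9,"jaw":-0.4},{"tx":0,"ty":0,"tz":0,"ax":0,"ay":0,"az":9,"jaw":-0.4},{"tx":0,"ty":0,"tz":0,"ax":0,"ay":0,"az":0,"jaw":-0.4},{"tx":0,"ty":0,"tz":0,"ax":0,"ay":0,"az":0,"jaw":-0.4},{"tx":0,"ty":0,"tz":0,"ax":0,"ay":0,"az":0,"jaw":-0.4}]'
python3 -c "
from h import *
crop('top','pics/t4.png',270,145,100,75,8)"
```

```text
time: 20.85
ee_pos: [0.5221, 0.1126, 0.198]
tcp_rot: [-180.0, 0.1, -176.1]
wrist_force: [0.4, 0.1, -0.7]
opening: 0.0257
grasp_force: 0.0
time: 22.1
ee_pos: [0.5151, 0.2111, 0.1973]
tcp_rot: [-180.0, 0.0, 139.1]
wrist_force: [0.0, -0.6, -0.5]
opening: 0.026
grasp_force: 0.0
```

View pics/t4.png

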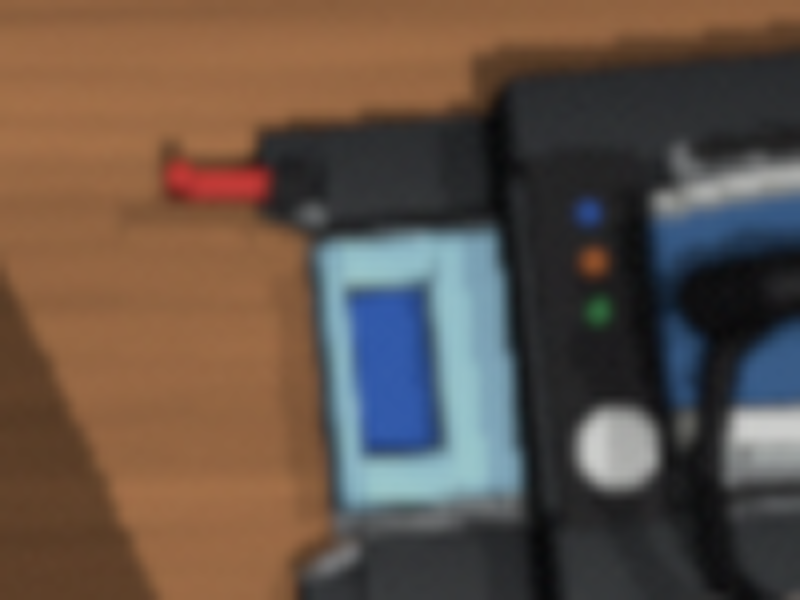

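The tank sits in the bay: trailing corners at (315,245) and (338,510), pin top at (180,176), boss at about (293,180).

Run:
```python
from h import *
f=lambda x,y,z: pix('top',270+(x+.5)/8-.5,145+(y+.5)/8-.5,z)
A=f(315,243,.068);B=f(338,510,.068);P=f(180,176,.082);O=f(293,180,.06)
d=(A-B)[:2]; yaw=np.arctan2(-d[0],d[1]); print(np.linalg.norm(d),'yaw',np.degrees(yaw))
m=((A+B)/2)[:2]; a=yaw; R=np.array([[np.cos(a),-np.sin(a)],[np.sin(a),np.cos(a)]])
s=m-R@[.02,0]; print('origin',s,'pin',P,'boss',O)
print('pin/boss in station',(R.T@(P[:2]-s)*1000).round(1),(R.T@(O[:2]-s)*1000).round(1))
pv=s+R@[.012,.084]; r=R.T@(P[:2]-pv); print('pivot',pv,'angle',np.arctan2(-r[0],-r[1]),np.linalg.norm(r))
# red pixel centroid check, side cam not needed; arc shifts for yaw 139
y=np.radians(139.1);X=np.array([np.cos(y),np.sin(y)]);Y=np.array([np.sin(y),-np.cos(y)])
pin2=lambda t: pv+R@np.array([-.048*np.sin(t),-.048*np.cos(t)])
for t0 in(1.45,1.5,1.55):print(t0,pin2(t0))
e=telemetry.get_obs()['ee_pos']
d=pin2(1.5)-e[:2];print('to pin',d@X,d@Y,e[2])
a=np.linspace(1.5,0,10);Q=[pin2(t) for t in a]
print([(round(float(d@X*1000),1),round(float(d@Y*1000),1)) for d in np.diff(Q,axis=0)],Q[-1])
```

```text
0.11180109335882475 yaw -86.8995878672617
origin [ 0.53110055 -0.00794499] pin [0.61533996 0.03111748 0.082     ] boss [ 0.61606951 -0.01714609  0.06      ]
pin/boss in station [-34.4  86.2] [13.8 84.3]
pivot [ 0.61562663 -0.0153842 ] angle 1.6187441084909586 0.04650256126693191
1.45 [0.60727376 0.03188344]
1.5 [0.60964659 0.03224183]
1.55 [0.61203438 0.03248119]
to pin -0.18860912413664682 -0.07329214929244018 0.197271747845252
[(4.8, -6.4), (3.7, -7.1), (2.5, -7.6), (1.2, -7.9), (-0.1, -8.0), (-1.5, -7.9), (-2.7, -7.5), (-4.0, -6.9), (-5.1, -6.2)] [ 0.56769689 -0.01798033]
```

```bash
python3 -m handwheel '[{"tx":-0.048,"ty":-0.0175,"tz":0,"ax":0,"ay":0,"az":0,"jaw":-0.35},{"tx":-0.048,"ty":-0.0175,"tz":0,"ax":0,"ay":0,"az":0,"jaw":-0.35},{"tx":-0.048,"ty":-0.0175,"tz":0,"ax":0,"ay":0,"az":0,"jaw":-0.35},{"tx":-0.048,"ty":-0.0175,"tz":0,"ax":0,"ay":0,"az":0,"jaw":-0.35},{"tx":0,"ty":0,"tz":0.04,"ax":0,"ay":0,"az":0,"jaw":-0.35},{"tx":0,"ty":0,"tz":0.04,"ax":0,"ay":0,"az":0,"jaw":-0.35},{"tx":0,"ty":0,"tz":0,"ax":0,"ay":0,"az":0,"jaw":-0.35},{"tx":0,"ty":0,"tz":0.02,"ax":0,"ay":0,"az":0,"jaw":-0.35},{"tx":0,"ty":0,"tz":0.02,"ax":0,"ay":0,"az":0,"jaw":-0.35},{"tx":0,"ty":0,"tz":0.012,"ax":0,"ay":0,"az":0,"jaw":-0.35}]'
```

```text
time: 23.6
ee_pos: [0.6145, 0.0325, 0.0665]
tcp_rot: [180.0, 0.1, 139.0]
wrist_force: [0.0, -0.6, -0.2]
opening: 0.0277
grasp_force: 0.0
```

```bash
python3 -m handwheel '[{"tx":0.0034,"ty":-0.0034,"tz":0.002,"ax":0,"ay":0,"az":0,"jaw":-0.35},{"tx":0.0048,"ty":-0.0064,"tz":0,"ax":0,"ay":0,"az":0,"jaw":-0.35},{"tx":0.0037,"ty":-0.0071,"tz":0,"ax":0,"ay":0,"az":0,"jaw":-0.35},{"tx":0.0025,"ty":-0.0076,"tz":0,"ax":0,"ay":0,"az":0,"jaw":-0.35},{"tx":0.0012,"ty":-0.0079,"tz":0,"ax":0,"ay":0,"az":0,"jaw":-0.35},{"tx":0,"ty":-0.008,"tz":0,"ax":0,"ay":0,"az":0,"jaw":-0.35},{"tx":-0.0015,"ty":-0.0079,"tz":0,"ax":0,"ay":0,"az":0,"jaw":-0.35},{"tx":-0.0027,"ty":-0.0075,"tz":0,"ax":0,"ay":0,"az":0,"jaw":-0.35},{"tx":-0.004,"ty":-0.0069,"tz":0,"ax":0,"ay":0,"az":0,"jaw":-0.35},{"tx":0,"ty":0,"tz":0,"ax":0,"ay":0,"az":0,"jaw":-0.35}]'
python3 -m handwheel '[{"tx":-0.0051,"ty":-0.0062,"tz":0,"ax":0,"ay":0,"az":0,"jaw":-0.35},{"tx":-0.003,"ty":-0.003,"tz":0,"ax":0,"ay":0,"az":0,"jaw":-0.35},{"tx":-0.001,"ty":-0.001,"tz":0,"ax":0,"ay":0,"az":0,"jaw":-0.35},{"tx":0,"ty":0,"tz":0,"ax":0,"ay":0,"az":0,"jaw":-0.35},{"tx":0,"ty":0,"tz":0,"ax":0,"ay":0,"az":0,"jaw":-0.35},{"tx":0,"ty":0,"tz":0,"ax":0,"ay":0,"az":0,"jaw":-0.35},{"tx":0,"ty":0,"tz":0,"ax":0,"ay":0,"az":0,"jaw":-0.35},{"tx":0,"ty":0,"tz":0,"ax":0,"ay":0,"az":0,"jaw":-0.35},{"tx":0,"ty":0,"tz":0,"ax":0,"ay":0,"az":0,"jaw":-0.35},{"tx":0,"ty":0,"tz":0,"ax":0,"ay":0,"az":0,"jaw":-0.35}]'
```

```text
time: 24.85
ee_pos: [0.5676, -0.0081, 0.0634]
tcp_rot: [179.7, -0.2, 139.1]
wrist_force: [2.1, 16.2, 0.2]
opening: 0.0278
grasp_force: 7.9
time: 26.1
ee_pos: [0.5674, -0.0106, 0.0637]
tcp_rot: [178.9, -1.0, 139.6]
wrist_force: [-1.5, 73.3, 3.6]
opening: 0.0278
grasp_force: 36.7
```

73 N: the leading finger's tip (below the 68 mm tank top) is against the tank's end. Back off, rise above the tank top, then continue.

```bash
python3 -m handwheel '[{"tx":0.005,"ty":0.006,"tz":0,"ax":0,"ay":0,"az":0,"jaw":-0.35},{"tx":0.003,"ty":0.004,"tz":0,"ax":0,"ay":0,"az":0,"jaw":-0.35},{"tx":0,"ty":0,"tz":-0.005,"ax":0,"ay":0,"az":0,"jaw":-0.35},{"tx":0,"ty":0,"tz":-0.004,"ax":0,"ay":0,"az":0,"jaw":-0.35},{"tx":0,"ty":0,"tz":0,"ax":0,"ay":0,"az":0,"jaw":-0.35},{"tx":0,"ty":0,"tz":0,"ax":0,"ay":0,"az":0,"jaw":-0.35},{"tx":0,"ty":0,"tz":0,"ax":0,"ay":0,"az":0,"jaw":-0.35},{"tx":0,"ty":0,"tz":0,"ax":0,"ay":0,"az":0,"jaw":-0.35},{"tx":0,"ty":0,"tz":0,"ax":0,"ay":0,"az":0,"jaw":-0.35},{"tx":0,"ty":0,"tz":0,"ax":0,"ay":0,"az":0,"jaw":-0.35}]'
```

```text
time: 27.35
ee_pos: [0.5679, -0.0111, 0.0723]
tcp_rot: [-180.0, -0.0, 139.0]
wrist_force: [-0.1, 1.2, 0.8]
opening: 0.0276
grasp_force: 0.0
```

```bash
python3 -m handwheel '[{"tx":-0.0011,"ty":-0.0033,"tz":0,"ax":0,"ay":0,"az":0,"jaw":-0.35},{"tx":-0.0011,"ty":-0.0033,"tz":0,"ax":0,"ay":0,"az":0,"jaw":-0.35},{"tx":-0.0011,"ty":-0.0033,"tz":0,"ax":0,"ay":0,"az":0,"jaw":-0.35},{"tx":-0.0011,"ty":-0.0023,"tz":0,"ax":0,"ay":0,"az":0,"jaw":-0.35},{"tx":0,"ty":0,"tz":0,"ax":0,"ay":0,"az":0,"jaw":-0.35},{"tx":0,"ty":0,"tz":0,"ax":0,"ay":0,"az":0,"jaw":-0.35},{"tx":0,"ty":0,"tz":0,"ax":0,"ay":0,"az":0,"jaw":-0.35},{"tx":0,"ty":0,"tz":0,"ax":0,"ay":0,"az":0,"jaw":-0.35},{"tx":0,"ty":0,"tz":0,"ax":0,"ay":0,"az":0,"jaw":-0.35},{"tx":0,"ty":0,"tz":0,"ax":0,"ay":0,"az":0,"jaw":-0.35}]'
```

```text
time: 28.6
ee_pos: [0.5633, -0.0231, 0.0724]
tcp_rot: [-180.0, -0.0, 139.0]
wrist_force: [0.8, -0.4, 0.5]
opening: 0.0278
grasp_force: 0.0
```

```bash
python3 -m handwheel '[{"tx":-0.001,"ty":-0.001,"tz":0,"ax":0,"ay":0,"az":0,"jaw":-0.35},{"tx":-0.001,"ty":-0.001,"tz":0,"ax":0,"ay":0,"az":0,"jaw":-0.35},{"tx":0,"ty":0,"tz":0,"ax":0,"ay":0,"az":0,"jaw":-0.35},{"tx":0,"ty":0,"tz":0,"ax":0,"ay":0,"az":0,"jaw":-0.35},{"tx":0,"ty":0,"tz":0,"ax":0,"ay":0,"az":0,"jaw":-0.35},{"tx":0,"ty":0,"tz":0,"ax":0,"ay":0,"az":0,"jaw":-0.35},{"tx":0,"ty":0,"tz":0,"ax":0,"ay":0,"az":0,"jaw":-0.35},{"tx":0,"ty":0,"tz":0,"ax":0,"ay":0,"az":0,"jaw":-0.35},{"tx":0,"ty":0,"tz":0,"ax":0,"ay":0,"az":0,"jaw":-0.35},{"tx":0,"ty":0,"tz":0,"ax":0,"ay":0,"az":0,"jaw":-0.35}]'
```

```text
time: 29.85
ee_pos: [0.5635, -0.0259, 0.0724]
tcp_rot: [-180.0, -0.0, 139.0]
wrist_force: [0.1, -0.2, 0.3]
opening: 0.0275
grasp_force: 0.0
```

```bash
cat > red.py <<'E'
from h import *
S[:]=[.5311,-.0079,np.radians(-86.9)]
for n in('side','top'):
    im,K,E=cam(n); r=im.astype(int); m=(r[...,0]>90)&(r[...,0]>2.2*r[...,1])&(r[...,0]>2.2*r[...,2])
    c=proj(K,E,[*st(12,84),.06]); v,u=np.nonzero(m); k=np.hypot(u-c[0],v-c[1])<25
    u,v=u[k],v[k]; print(n,len(u),'centroid',u.mean() if len(u) else 0,v.mean() if len(u) else 0,'range',(u.min(),u.max(),v.min(),v.max()) if len(u) else 0)
    for a in(0,.1,.2,.3,.5,1): print('  ',a,proj(K,E,[*pin(a),.082]).round(1),proj(K,E,[*pin(a),.055]).round(1))
E
python3 red.py
```

```text
side 15 centroid 257.8 174.73333333333332 range (np.int64(256), np.int64(260), np.int64(173), np.int64(176))
   0 [264.1 171.8] [263.8 178.3]
   0.1 [263.1 172.5] [262.8 179. ]
   0.2 [261.9 173.1] [261.6 179.6]
   0.3 [260.6 173.6] [260.4 180.2]
   0.5 [257.9 174.5] [257.6 181. ]
   1 [250.3 174.8] [250.1 181.3]
top 0 centroid 0 0 range 0
   0 [307.3 180.5] [306.8 181.5]
   0.1 [305.9 180.5] [305.3 181.6]
   0.2 [304.4 180.4] [303.9 181.5]
   0.3 [303.  180.2] [302.5 181.2]
   0.5 [300.2 179.3] [299.8 180.3]
   1 [294.6 174.8] [294.2 176. ]
```

```bash
python3 -m handwheel '[{"tx":0,"ty":0.002,"tz":0,"ax":0,"ay":0,"az":0,"jaw":-0.35},{"tx":0,"ty":0,"tz":-0.02,"ax":0,"ay":0,"az":0,"jaw":-0.35},{"tx":0,"ty":0,"tz":-0.05,"ax":0,"ay":0,"az":0,"jaw":-0.35},{"tx":0,"ty":0,"tz":-0.05,"ax":0,"ay":0,"az":0,"jaw":-0.35},{"tx":0.04,"ty":0.04,"tz":-0.01,"ax":0,"ay":0,"az":0,"jaw":-0.35},{"tx":0.04,"ty":0.04,"tz":0,"ax":0,"ay":0,"az":0,"jaw":-0.35},{"tx":0.04,"ty":0.04,"tz":0,"ax":0,"ay":0,"az":0,"jaw":-0.35},{"tx":0.04,"ty":0.04,"tz":0,"ax":0,"ay":0,"az":0,"jaw":-0.35},{"tx":0,"ty":0,"tz":0,"ax":0,"ay":0,"az":0,"jaw":-0.35},{"tx":0,"ty":0,"tz":0,"ax":0,"ay":0,"az":0,"jaw":-0.35}]'; python3 red.py
python3 - <<'E'
from h import *
im,K,E=cam('top'); r=im.astype(int)
# tank trailing edge: first pale-blue column per row
m=(r[...,1]>140)&(r[...,2]>150)&(r[...,0]<190)&(r[...,2]>r[...,0]+25)
for v in range(178,208,4):
    k=np.nonzero(m[v,295:345])[0]; print(v,295+k[0] if len(k) else None,295+k[-1] if len(k) else None)
E
```

```text
time: 31.2
ee_pos: [0.5491, 0.2013, 0.2022]
tcp_rot: [-180.0, 0.0, 139.0]
wrist_force: [0.0, -0.5, 0.9]
opening: 0.0278
grasp_force: 0.0
side 55 centroid 260.3090909090909 175.43636363636364 range (np.int64(255), np.int64(265), np.int64(172), np.int64(179))
   0 [264.1 171.8] [263.8 178.3]
   0.1 [263.1 172.5] [262.8 179. ]
   0.2 [261.9 173.1] [261.6 179.6]
   0.3 [260.6 173.6] [260.4 180.2]
   0.5 [257.9 174.5] [257.6 181. ]
   1 [250.3 174.8] [250.1 181.3]
top 49 centroid 306.2857142857143 176.28571428571428 range (np.int64(304), np.int64(308), np.int64(170), np.int64(183))
   0 [307.3 180.5] [306.8 181.5]
   0.1 [305.9 180.5] [305.3 181.6]
   0.2 [304.4 180.4] [303.9 181.5]
   0.3 [303.  180.2] [302.5 181.2]
   0.5 [300.2 179.3] [299.8 180.3]
   1 [294.6 174.8] [294.2 176. ]
178 310 331
182 311 331
186 311 331
190 311 332
194 312 332
198 312 333
202 313 333
206 313 330
```

Run:
```python
from h import *
S[:]=[.5311,-.0079,np.radians(-86.9)]
im,K,E=cam('top'); r=im.astype(int); m=(r[...,0]>90)&(r[...,0]>2.2*r[...,1])&(r[...,0]>2.2*r[...,2])
for v in range(168,186):
    u=290+np.nonzero(m[v,290:325])[0]; print(v,u.tolist())
for a in(0,.2): print([proj(K,E,[*st(12-k*np.sin(a),84-k*np.cos(a)),.058]).round(1) for k in(12,30,48,54)])
print('home tank trailing',proj(K,E,[*st(20,0),.068]))
im,K,E=cam('side'); r=im.astype(int); m=(r[...,0]>90)&(r[...,0]>2.2*r[...,1])&(r[...,0]>2.2*r[...,2])
for v in range(168,186):
    u=240+np.nonzero(m[v,240:285])[0]; print(v,u.tolist())
```

```text
168 []
169 []
170 [306]
171 [304, 305, 306, 307]
172 [304, 305, 306, 307]
173 [304, 305, 306, 307, 308]
174 [305, 306, 307, 308]
175 [305, 306, 307, 308]
176 [305, 306, 307, 308]
177 [305, 306, 307, 308]
178 [305, 306, 307]
179 [305, 306, 307, 308]
180 [305, 306, 307, 308]
181 [305, 306, 307, 308]
182 [306, 307, 308]
183 [307]
184 []
185 []
[array([305.9, 170.8]), array([306.4, 176.1]), array([306.8, 181.4]), array([307. , 183.2])]
[array([305.2, 170.8]), array([304.6, 176.1]), array([304. , 181.3]), array([303.7, 183.1])]
home tank trailing [310.35563661 191.55819326]
168 []
169 []
170 []
171 []
172 [256, 257]
173 [255, 256, 257, 258, 259, 263, 264, 265]
174 [255, 256, 257, 258, 259, 260, 263, 264, 265]
175 [255, 256, 257, 258, 259, 260, 261, 262, 263, 264, 265]
176 [256, 257, 258, 259, 260, 261, 262, 263, 265]
177 [258, 259, 260, 261, 262, 263, 264, 265]
178 [260, 261, 262, 263, 264]
179 [262, 263, 264, 265]
180 [264, 265]
181 []
182 []
183 []
184 []
185 []
```

The lock is shut: the lever columns match angle 0 in both views. The tank's trailing edge sits at its home position.

```bash
python3 -c "
from workcell import workorder
print(workorder.job_done())"
```

```text
the job is handed in; nothing more can be done
None
```

I handed the job in at about 31 s of robot time: the tank is home against its end stop and the lock measures fully shut behind it in both cameras, but the hand-in gave no verdict. While closing the lock, the wrist force reached 73 N (limit 120 N), and I put this down to a fingertip pressing on the tank's end; if it was the gripper's body, the 40 N limit could count against it.

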